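Set out the staining station

ROBOT

A 7-joint arm with a two-finger parallel gripper is mounted at the origin on a cart in front of the work surface, level with it; the furniture and walls round the work are solid. World frame = base frame: x ahead of the robot, y to its left, z up, the work surface at z = 0. Lengths are in mm, angles in degrees, forces in N, time in s.
With the tool pointing down it reaches from about 425 to 975 mm from the base axis. Payload 16.7 kg.
Tool frame: the origin (TCP) lies at the centre of the arm's flange, where the gripper is bolted on; the fingertips stand 173 mm ahead of it and the grasp point (between the pads) lies 155 mm ahead of it (r.nose_length is the z of the fingertips in the tool frame, in mm); z points along the fingers, y is the line along which they close (so a half turn about z gives the same grasp; the last joint's range is limited). The gripper opens to 85 mm and grips with 20 to 120 N. Pads are 22 mm wide; open, the fingers measure 114 mm over their backs; the gripper's body (76 mm by 85 mm) begins 54 mm behind the grasp point. The pads swing forward as they close: fully open they stand 13 mm farther back than shut.
Start: joints at [-72.966, 24.414, 4.234, 92.017, -1.954, 63.644, -3.845], TCP at [291.663, 608.704, 404.702] pointing down, gripper open.
Joint ranges: [-163.25, 163.25], [-28.42, 122.38], [-70.27, 78.77], [12.13, 141.07], [-58.53, 238.53], [9.26, 117.41], [-156.51, 156.51]. Speed limits (degrees/s): [108.29, 108.29, 136.94, 136.94, 172.46, 172.46, 172.46].

INTERFACE

Orientations are given as a 3x3 rotation matrix whose columns are the frame's x, y, z axes.
In Python, from workcell import telemetry, cams, r gives the robot as it stands. The module is installed in compiled form; this text tells all that it offers.
- The arm moves only by the tool carry_out, never from a script. Its argument "deltas" is a list of rows, each a list of 5 numbers: the finger opening in mm, from 0 to 85.4, then the shift along the world's x, y, z in mm, then the turn about the world's z in degrees. A call has 1 to 8 rows; each row is the pose to reach, as a shift and turn from the pose commanded when the call began; what a row does not reach only later rows make up. A row lasts 1/12 s, in which the tool goes at most 41.7 mm and 7.16 degrees, less where a joint would pass 70% of its speed; a pose out of reach is approached as far as the arm can. A call with a gripper value outside its range is refused whole. The fingers move at their own pace and stop on an object; the grip force is fixed at half the most. Time passes only in rows, so rows that repeat a pose let the fingers close. It gives the time, the measured TCP pose, the force, the opening and the grip force at its end, in the units of the state.
- telemetry.get_state(): the state, without advancing time (a new reading comes with each control period).
- cams.grab_frame(name): name is "scene" or "side" or "wrist"; returns a dict with "image" (400x640x3 uint8, red, green, blue), "fx", "fy", "cx", "cy" (pixels), "rvec" (rotation vector, rad) and "tvec" (3), from world to camera coordinates, as OpenCV has them; the wrist camera has in their place "hand_eye" (4x4, takes a point from camera to tool coordinates, whose origin is the TCP and whose axes are the flange's). Camera axes: x right, y down, z forward; pixel columns grow to the right and rows downward; lengths in mm; the calibration is good to about 2 mm. A picture is of the moment at which its call begins: read the wrist's pose just before it. There is no depth.
- r.hand_in(): hands the job in; it is judged then, once.
The state is a dict: "time": time; "q": joint angles; "joint_velocities": joint speeds; "effort": joint torques, N m; "tcp_pos": TCP position; "orientation": TCP orientation; "force": force on the tool from outside, world axes, zero at the start; "moment": the same for the moment, N m; "grip_width": opening from 0.0 (shut) to 1.0 (fully open); "grasp_force": force on a finger pad.
Only numpy, scipy, OpenCV 4.12 (cv2) and the standard library are available. Lean on these libraries where they do the work, as an engineer would, in place of code of your own. Each camera call takes 0.05 s, during which the arm holds its last target. There are 200 camera calls.

TASK

Set out the staining station: stand each of the three dropper bottles upright in the low stand of its own colour (red bottle in the red stand, blue in the blue, amber oil in the yellow), and only when all three are in, stand the white-capped sample pot in the wide white stand. Set everything down gently, flat on the floor of its stand, let go, and neither tip anything over nor disturb the steel swab jar and the wash bottle.

Things in the scene. Friction and masses are not known exactly. Their poses are not given: they have to be found in the camera images.
- stain_red: Clear dropper bottle with red contents and red collar. 33 mm diameter, 94 mm tall, about 55 g, loose, standing upright on the bench. Round glass body up to about 58 mm above the underside (the part to grip, across 33 mm), collar and black dropper bulb above it (do not grip these). Origin: centre of its underside; z up along the bottle; its yaw does not matter.
- stain_blue: Clear dropper bottle with blue contents and black collar. 33 mm diameter, 94 mm tall, about 55 g, loose, standing upright on the bench. Round glass body up to about 58 mm above the underside (the part to grip, across 33 mm), collar and black dropper bulb above it (do not grip these). Origin: centre of its underside; z up along the bottle; its yaw does not matter.
- oil_bottle: Clear dropper bottle with amber contents and white collar. 33 mm diameter, 94 mm tall, about 55 g, loose, standing upright on the bench. Round glass body up to about 58 mm above the underside (the part to grip, across 33 mm), collar and black dropper bulb above it (do not grip these). Origin: centre of its underside; z up along the bottle; its yaw does not matter.
- sample_cup_3: White sample pot with a white screw cap, 62 mm tall, about 45 g, loose, standing upright on the bench. Cap 54 mm diameter, from 48 to 62 mm above the underside (grip it across the cap); body below is slightly narrower, 48 mm or less. Origin: centre of its underside; z up; its yaw does not matter.
- holder_red: Stand for the red bottle: fixed low round red plastic stand with a dark rubber disc on its floor, 64 mm outside diameter, recess 54 mm wide inside a 5 mm wall, rim 12 mm high, floor of the recess 4 mm above the bench; a small tab 4 mm thick with a steel dot sticks out 15 mm on its -x side. Fixed to the bench. Origin: centre of its underside, on the bench; z up.
- holder_blue: Stand for the blue bottle: fixed low round blue plastic stand with a dark rubber disc on its floor, 64 mm outside diameter, recess 54 mm wide inside a 5 mm wall, rim 12 mm high, floor of the recess 4 mm above the bench; a small tab 4 mm thick with a steel dot sticks out 15 mm on its -x side. Fixed to the bench. Origin: centre of its underside, on the bench; z up.
- holder_yellow: Stand for the amber oil bottle: fixed low round yellow plastic stand with a dark rubber disc on its floor, 64 mm outside diameter, recess 54 mm wide inside a 5 mm wall, rim 12 mm high, floor of the recess 4 mm above the bench; a small tab 4 mm thick with a steel dot sticks out 15 mm on its -x side. Fixed to the bench. Origin: centre of its underside, on the bench; z up.
- holder_white: Stand for the sample pot: fixed low round white plastic stand with a dark rubber disc on its floor, 80 mm outside diameter, recess 70 mm wide inside a 5 mm wall, rim 12 mm high, floor of the recess 4 mm above the bench; a small tab 4 mm thick with a steel dot sticks out 15 mm on its -x side. Fixed to the bench. Origin: centre of its underside, on the bench; z up.
- swab_jar: Bystander: round steel jar with a knobbed lid, 65 mm diameter, 89 mm tall, loose, near the back right of the work. It is in nobody's way and should stay where it is. Origin: centre of its underside; z up.
- wash_bottle: Bystander: white squeeze bottle with a red cap and bent spout, 62 x 102 mm, 196 mm tall, loose, at the back left of the bench. It is in nobody's way and should stay where it is. Origin: centre of its underside; z up.
Mind the look-alikes: they are no part of the job. Leave any pink look-alike of the holder_yellow alone.

How it is judged:
By the outcome, as a careful person would: the job done as asked, in the order asked, and still so for the second after the job is handed in, with the robot touching nothing.
It also fails if it takes over 134 s, if anything falls off the work surface, if the arm or the gripper's body presses on something with over 40 N, if the wrist force passes 120 N, or if a joint passes its speed limit or range.

## Working session

There is one attempt and no reset: what is moved stays moved. The work goes in short steps, Python scripts to look and compute and a tool call to move; the robot and the scene stay as the last step left them, time stands still between calls to the robot, and variables do not carry over. Pictures are saved under pics/ and viewed, at most 14 in all, crops included, and the job is handed in when it is done.

Besides the shell and the picture viewer there is one more tool, called after "Emit:" as name(argument=value, ...) on one line, values as JSON. carry_out: Moves the arm, as the interface text tells. Its arguments: {"type":"object","properties":{"deltas":{"type":"array","items":{"type":"array","items":{"type":"number"}}}},"required":["deltas"]}

```bash
mkdir -p pics; cat > h.py <<'E'
import numpy as np, cv2
from workcell import telemetry, cams, r
def cam(n):
    s=telemetry.get_state(); f=cams.grab_frame(n)
    K=np.array([[f['fx'],0,f['cx']],[0,f['fy'],f['cy']],[0,0,1.]])
    if n=='wrist':
        T=np.eye(4); T[:3,:3]=np.array(s['orientation']); T[:3,3]=s['tcp_pos']
        M=T@np.array(f['hand_eye']); R=M[:3,:3]; C=M[:3,3]
    else:
        R=cv2.Rodrigues(np.array(f['rvec'],float))[0].T; C=-R@np.array(f['tvec'],float).ravel()
    return f['image'],K,R,C
def ray(K,R,u,v):
    d=R@np.linalg.inv(K)@np.array([u,v,1.]); return d/np.linalg.norm(d)
def onplane(c,u,v,z):
    _,K,R,C=c; d=ray(K,R,u,v); return C+d*(z-C[2])/d[2]
def save(n,im): cv2.imwrite('pics/'+n+'.png',im[:,:,::-1])
E
python3 - <<'E'
from h import *
for n in ('scene','side','wrist'):
    c=cam(n); save(n+'0',c[0]); np.savez('c_'+n,im=c[0],K=c[1],R=c[2],C=c[3]); print(n,c[3].round(),c[2][:,2].round(2))
s=telemetry.get_state(); print(s['time'],np.round(s['orientation'],3).tolist(),s['grip_width'])
E
```

```text
scene [ 110. -561. 1014.] [ 0.38  0.49 -0.79]
side [ 528. 1073.  413.] [ 0.06 -0.94 -0.34]
wrist [223. 641. 374.] [ 0.27 -0.13 -0.95]
0.15 [[-0.902, 0.432, -0.0], [0.432, 0.902, -0.001], [-0.0, -0.001, -1.0]] 1.0010059452634212
```

View pics/scene0.png

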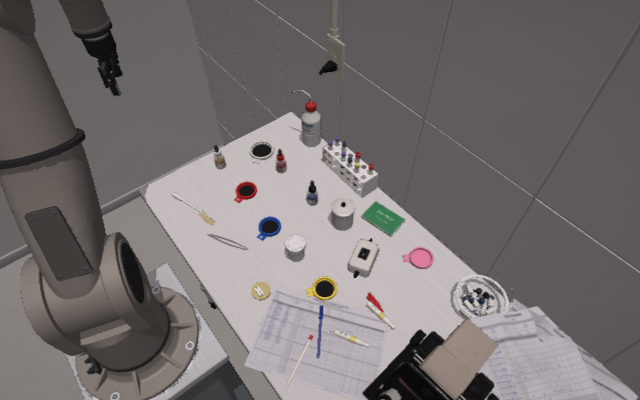

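View pics/side0.png

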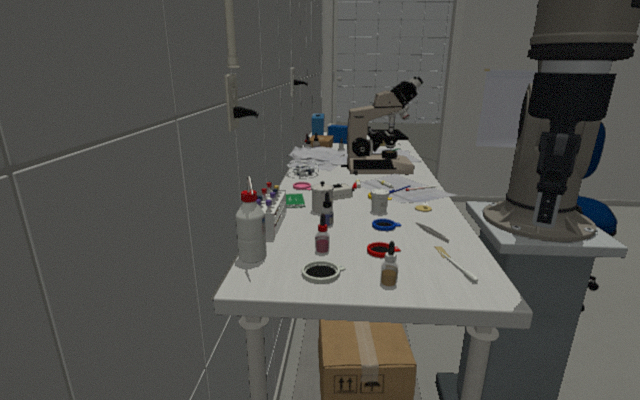

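The scene view shows the oil bottle (219,157), red bottle (281,161), blue bottle (312,193) and pot (295,247). The stands are white (262,150), red (246,190), blue (269,227) and yellow (324,289), with the pink decoy at (421,258). The side view has all of these too. Next I'll take enlarged crops.

```bash
python3 - <<'E'
from h import *
a=np.load('c_scene.npz')['im']; b=np.load('c_side.npz')['im']
save('sz',cv2.resize(a[135:305,195:355],None,fx=3.5,fy=3.5,interpolation=cv2.INTER_CUBIC))
save('dz',cv2.resize(b[180:300,290:490],None,fx=4,fy=4,interpolation=cv2.INTER_CUBIC))
# dark discs / dark parts
for n,im,x0,x1,y0,y1 in (('scene',a,195,355,135,305),('side',b,290,490,180,300)):
    d=np.load(f'c_{n}.npz'); c=(im,d['K'],d['R'],d['C'])
    m=(im.max(2)<60).astype(np.uint8); m[:y0]=0;m[y1:]=0;m[:,:x0]=0;m[:,x1:]=0
    N,l,s,ce=cv2.connectedComponentsWithStats(m)
    for i in range(1,N):
        if s[i,4]>12: print(n,ce[i].round(1),s[i],onplane(c,*ce[i],4).round())
E
```

```text
scene [215.9 148.2] [214 145   4   7  18] [468. 446.   4.]
scene [261.3 150.2] [253 145  18  12 169] [579. 345.   4.]
scene [279.6 152.7] [279 150   3   6  13] [620. 299.   4.]
scene [312.  187.8] [309 182   7  11  54] [611. 116.   4.]
scene [246.1 190.3] [239 186  15  10 117] [449. 232.   4.]
scene [269.4 226.5] [262 221  16  12 156] [429.  78.   4.]
scene [324.3 288.5] [316 281  17  16 213] [ 431. -169.    4.]
side [336.9 185.5] [334 184   7   4  16] [ 566. -281.    4.]
side [326.9 200.9] [323 192   9  16  95] [ 592. -111.    4.]
side [485.9 217.7] [483 213   7   9  19] [135.  -4.   4.]
side [322.8 219.4] [320 214   6  12  56] [594.  47.   4.]
side [330.8 216.1] [329 214   4   5  13] [573.  20.   4.]
side [383.3 223.6] [376 222  16   4  50] [428.  64.   4.]
side [484.5 239.1] [479 230  11  21 102] [185. 146.   4.]
side [384.6 248.6] [371 242  23  13 140] [437. 220.   4.]
side [320.3 271.1] [306 266  29  11 254] [580. 338.   4.]
```

View pics/sz.png

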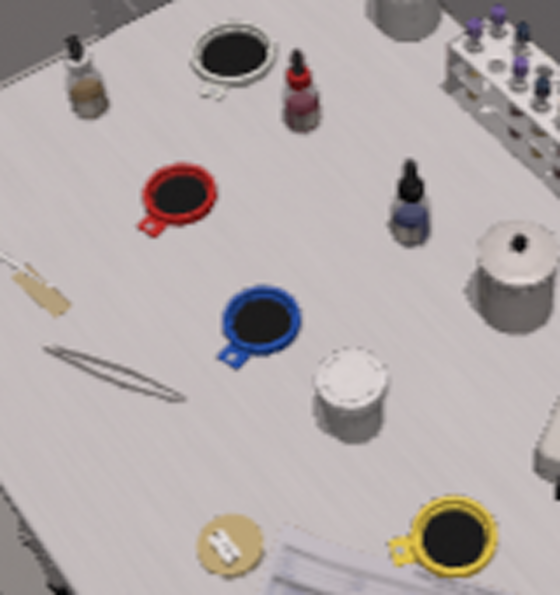

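View pics/dz.png

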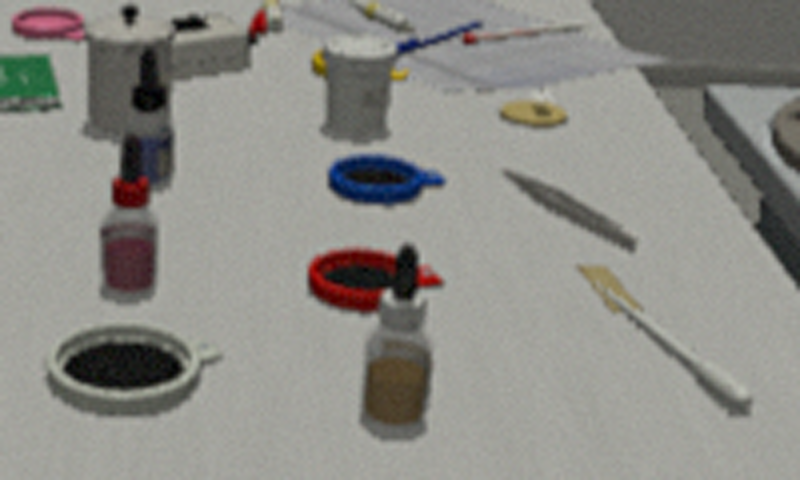

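The scene crop shows all four objects and stands clearly, and the side crop gives a second view of each. I'll intersect rays through the liquid centres and the pot's cap.

```bash
python3 - <<'E'
from h import *
L={}
for n in ('scene','side'):
    d=np.load(f'c_{n}.npz'); L[n]=(d['im'],d['K'],d['R'],d['C'])
def tri(p,q):
    A,b=[],[]
    for n,uv in (('scene',p),('side',q)):
        c=L[n]; d=ray(c[1],c[2],*uv); P=np.eye(3)-np.outer(d,d); A.append(P); b.append(P@c[3])
    X=np.linalg.lstsq(np.vstack(A),np.hstack(b),rcond=None)[0]
    return X.round(1), np.abs(np.vstack(A)@X-np.hstack(b)).max().round(1)
o=lambda c:(195+c[0]/3.5,135+c[1]/3.5); s=lambda c:(290+c[0]/4,180+c[1]/4)
for n,a,b in (('red',(302,105),(128,265)),('blue',(410,215),(154,158)),('oil',(88,93),(397,393)),('cap',(351,377),(360,47)),
 ('redbulb',(297,60),(131,158)),('bluebulb',(409,168),(148,60)),('oilbulb',(73,47),(405,255))): print(n,*tri(o(a),s(b)),onplane(L['scene'],*o(a),22).round(),onplane(L['scene'],*o(a),62).round(),onplane(L['side'],*s(b),22).round())
# stands: outer contour of coloured+dark region at z=12
hsv=cv2.cvtColor(L['scene'][0],cv2.COLOR_RGB2HSV)
for n,lo,hi in (('red',170,8),('blue',105,125),('yellow',20,35)):
    h=hsv[...,0]; m=((h>=lo)|(h<=hi)) if lo>hi else ((h>=lo)&(h<=hi)); m&=(hsv[...,1]>140)
    m=m.astype(np.uint8); cs=cv2.findContours(m,0,2)[0]
    for c in sorted(cs,key=cv2.contourArea)[-2:]:
        if cv2.contourArea(c)>80:
            f=np.zeros_like(m); cv2.drawContours(f,[c],-1,1,-1)
            f=cv2.morphologyEx(f,cv2.MORPH_OPEN,cv2.getStructuringElement(2,(9,9))); y,x=np.nonzero(f)
            if len(x): print(n,x.mean(),y.mean(),onplane(L['scene'],x.mean(),y.mean(),8).round())
E
```

```text
red [584.7 241.1  15.5] 1.9 [584. 236.  22.] [565. 204.  62.] [582. 256.  22.]
blue [579.9  79.   18.5] 3.5 [582.  77.  22.] [563.  52.  62.] [576.  92.  22.]
oil [442.6 374.9  14.8] 1.9 [442. 368.  22.] [429. 331.  62.] [442. 388.  22.]
cap [434.2 -42.2  60.8] 1.0 [449. -21.  22.] [435. -43.  62.] [ 423. -164.   22.]
redbulb [582.6 235.6  79.3] 0.7 [613. 285.  22.] [592. 251.  62.] [591.  93.  22.]
bluebulb [581.3  75.6  85. ] 0.0 [613. 119.  22.] [593.  91.  62.] [ 592. -116.   22.]
oilbulb [439.6 365.1  84.4] 0.8 [461. 427.  22.] [447. 387.  62.] [424. 230.  22.]
red 245.6043165467626 190.38129496402877 [446. 230.   8.]
blue 269.1580547112462 226.37386018237083 [428.  76.   8.]
yellow 323.82207207207205 288.1621621621622 [ 429. -169.    8.]
```

Emit:
carry_out(deltas=[[85,15,-25,-5,0],[85,40,-65,-15,0],[85,65,-105,-25,0],[85,90,-145,-35,0],[85,110,-180,-45,0],[85,130,-210,-50,0],[85,145,-234,-55,0],[85,149,-242,-55,0]])

```text
time: 0.82
tcp_pos: [443.8, 360.5, 348.5]
orientation: [[-0.899, 0.438, -0.0], [0.438, 0.899, -0.003], [-0.001, -0.003, -1.0]]
force: [0.7, -0.6, -0.0]
grip_width: 0.992
grasp_force: 0.0
```

```bash
python3 - <<'E'
from h import *
s=telemetry.get_state(); print(s['time'],np.round(s['tcp_pos'],1))
c=cam('wrist'); np.savez('w1',im=c[0],K=c[1],R=c[2],C=c[3])
im=c[0].copy()
def proj(X):
    p=c[1]@(c[2].T@(np.array(X,float)-c[3])); return tuple(int(v) for v in p[:2]/p[2])
for x,y in ((441,367),(448,231)):
    for z in (0,94): cv2.circle(im,proj((x,y,z)),4,(0,255,0),1); print(proj((x,y,z)))
save('w1',im)
E
```

```text
0.8167 [443.8 360.5 348.5]
(328, 168)
(330, 195)
(221, 226)
(186, 271)
```

View pics/w1.png

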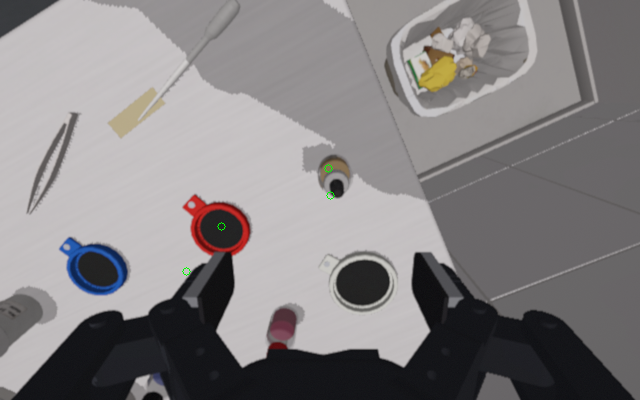

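The wrist view shows the oil bottle with its base near (333,165) and bulb at (337,188), about 6 px off the projection. The red, blue and white stands are also visible. I'll measure all of these from a settled frame.

```bash
cat >> h.py <<'E'
def near(c,X,w=22):
    p=c[1]@(c[2].T@(np.array(X,float)-c[3])); u,v=p[:2]/p[2]; return int(u),int(v)
def blob(c,mask,X,w,z,sel='area'):
    """component of mask inside the window round X's image nearest X; its centre on plane z"""
    u,v=near(c,X); m=np.zeros(mask.shape,np.uint8); y0,x0=max(v-w,0),max(u-w,0)
    m[y0:v+w,x0:u+w]=mask[y0:v+w,x0:u+w]
    N,l,s,ce=cv2.connectedComponentsWithStats(m)
    if N<2: return None
    i=1+np.argmax(s[1:,4]); ys,xs=np.nonzero(l==i)
    e=cv2.minEnclosingCircle(np.c_[xs,ys].astype(np.float32))[0]
    return ce[i].round(1),s[i].tolist(),onplane(c,*ce[i],z).round(1)
E
python3 - <<'E'
from h import *
s=telemetry.get_state(); print(np.round(s['tcp_pos'],1),np.abs(s['joint_velocities']).max())
c=cam('wrist'); np.savez('w2',im=c[0],K=c[1],R=c[2],C=c[3]); im=c[0]
dark=im.max(2)<65
print('bulb',blob(c,dark,(441,367,85),22,85))
hsv=cv2.cvtColor(im,cv2.COLOR_RGB2HSV)
print('amber',blob(c,(hsv[...,1]>70)&(hsv[...,0]<30),(441,367,20),22,20))
for n,X in (('red',(448,231,4)),('blue',(429,77,4)),('white',(579,343,4))): print(n,blob(c,dark,X,34,4))
for n,X,m in (('redrim',(448,231,8),(hsv[...,1]>140)&((hsv[...,0]<8)|(hsv[...,0]>170))),('bluerim',(429,77,8),(hsv[...,1]>140)&(hsv[...,0]>100)&(hsv[...,0]<125))):
    u,v=near(c,X); cs=cv2.findContours(m.astype(np.uint8),0,2)[0]; k=max(cs,key=cv2.contourArea)
    f=np.zeros(m.shape,np.uint8); cv2.drawContours(f,[k],-1,1,-1); f=cv2.morphologyEx(f,cv2.MORPH_OPEN,cv2.getStructuringElement(2,(25,25)))
    y,x=np.nonzero(f); print(n,x.mean(),y.mean(),np.ptp(x),np.ptp(y),onplane(c,x.mean(),y.mean(),9).round(1))
E
```

```text
[443.6 361.2 349.1] 3.852718135106363
bulb (array([335.7, 188.2]), [330, 180, 13, 17, 184], array([440. , 372.8,  85. ]))
amber (array([333. , 166.7]), [320, 158, 29, 23, 321], array([437., 374.,  20.]))
red (array([220.5, 229. ]), [200, 211, 42, 37, 1190], array([449.2, 230.5,   4. ]))
blue (array([ 96.9, 269.4]), [78, 253, 39, 33, 962], array([429.8,  74.5,   4. ]))
white (array([361.8, 282.2]), [336, 261, 52, 44, 1809], array([579.8, 343.9,   4. ]))
redrim 219.18624161073825 228.29278523489933 57 50 [446.6 232.3   9. ]
bluerim 95.86649328131773 269.1820546163849 58 49 [428.1  78.6   9. ]
```

Emit:
carry_out(deltas=[[85,-2,6,0,0],[85,-2,6,-15,0],[85,-2,6,-35,0],[85,-2,6,-45,0],[85,-2,6,-50,0],[85,-2,6,-50,0],[85,-2,6,-50,0]])

```text
time: 1.5
tcp_pos: [438.5, 373.4, 300.0]
orientation: [[-0.902, 0.432, -0.0], [0.432, 0.902, 0.0], [0.0, -0.0, -1.0]]
force: [-0.1, 0.1, 1.7]
grip_width: 0.995
grasp_force: 0.0
```

```bash
python3 - <<'E'
from h import *
s=telemetry.get_state(); print(np.round(s['tcp_pos'],1),np.abs(s['joint_velocities']).max())
c=cam('wrist'); im=c[0]; hsv=cv2.cvtColor(im,cv2.COLOR_RGB2HSV)
dark=im.max(2)<65
print('bulb',blob(c,dark,(439,373,85),28,85))
print('amber',blob(c,(hsv[...,1]>70)&(hsv[...,0]<30),(439,373,20),30,20))
print('white',blob(c,dark,(579,343,4),40,4),'red',blob(c,dark,(448,231,4),34,4))
E
```

```text
[438.5 373.4 300. ] 0.709350201620961
bulb (array([324.7, 223.2]), [317, 211, 16, 25, 329], array([439.4, 373.5,  85. ]))
amber (array([324.5, 192.2]), [308, 180, 34, 27, 557], array([438.3, 374.3,  20. ]))
white (array([357.1, 318.6]), [328, 295, 59, 48, 2229], array([580.3, 343.8,   4. ])) red (array([190.2, 259.2]), [171, 239, 44, 52, 1316], array([447.7, 226.1,   4. ]))
```

Emit:
carry_out(deltas=[[85,0,1,-20,0],[85,0,1,-45,0],[85,0,1,-70,0],[85,0,1,-88,0],[85,0,1,-97,0],[85,0,1,-100,0],[85,0,1,-100,0]])

```text
time: 2.13
tcp_pos: [438.8, 373.9, 200.0]
orientation: [[-0.902, 0.432, 0.0], [0.432, 0.902, 0.0], [-0.0, 0.0, -1.0]]
force: [1.0, -0.2, 0.1]
grip_width: 0.995
grasp_force: 0.0
```

Emit:
carry_out(deltas=[[50,0,0,0,0],[45,0,0,0,0],[40,0,0,0,0],[36,0,0,0,0],[32,0,0,0,0],[28,0,0,0,0],[28,0,0,0,0],[28,0,0,0,0]])

```text
time: 2.8
tcp_pos: [438.8, 373.9, 200.5]
orientation: [[-0.902, 0.432, 0.001], [0.432, 0.902, 0.001], [-0.0, 0.001, -1.0]]
force: [-2.3, -1.7, 12.0]
grip_width: 0.35
grasp_force: 58.4
```

Emit:
carry_out(deltas=[[28,0,0,3,0],[28,0,0,8,0],[28,0,0,15,0],[28,0,0,25,0],[28,0,0,30,0],[28,0,0,30,0]])

```text
time: 3.3
tcp_pos: [439.1, 374.0, 231.4]
orientation: [[-0.902, 0.432, 0.002], [0.432, 0.902, 0.002], [-0.001, 0.002, -1.0]]
force: [-0.2, 0.0, -1.1]
grip_width: 0.353
grasp_force: 59.4
```

```bash
python3 - <<'E'
from h import *
s=telemetry.get_state(); print(np.round(s['tcp_pos'],1),s['force'],s['grip_width'])
w=cam('wrist')[0]; b=cam('side')[0]
save('g1',np.hstack([cv2.resize(w[150:400,200:450],(400,400)),cv2.resize(b[180:310,320:450],(400,400),interpolation=cv2.INTER_CUBIC)]))
E
```

```text
[439.1 374.  231.4] [-0.18154205  0.00825218 -1.1201495 ] 0.3533701433855324
```

View pics/g1.png

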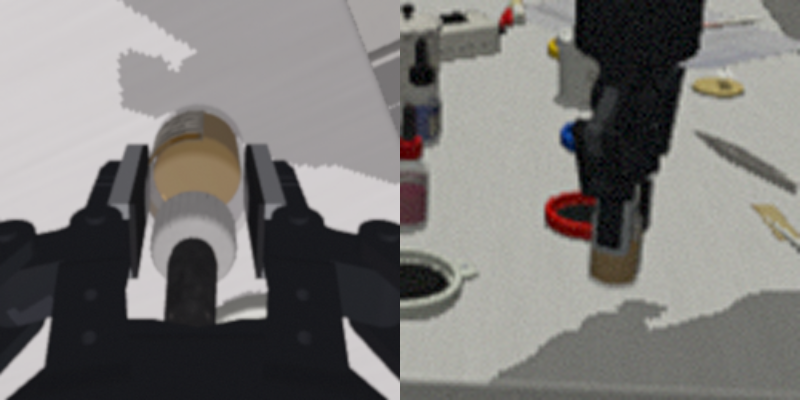

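The wrist crop shows the bottle held upright between the pads. The side crop shows its base clear of the bench.

Emit:
carry_out(deltas=[[28,0,0,10,0],[28,2,-3,30,0],[28,5,-12,55,0],[28,10,-28,75,0],[28,15,-50,87,0],[28,20,-77,90,0],[28,25,-107,90,0],[28,30,-140,90,0]])

```text
time: 4.07
tcp_pos: [468.6, 233.0, 320.5]
orientation: [[-0.902, 0.431, 0.001], [0.431, 0.902, 0.001], [-0.0, 0.001, -1.0]]
force: [-0.1, -0.5, -1.1]
grip_width: 0.35
grasp_force: 59.4
```

Emit:
carry_out(deltas=[[28,3,-33,0,0],[28,5,-66,0,0],[28,5,-99,0,0],[28,3,-132,0,0],[28,0,-165,0,0],[28,-5,-198,0,0],[28,-10,-230,0,0],[28,-15,-260,0,0]])

```text
time: 4.73
tcp_pos: [453.0, -28.1, 320.1]
orientation: [[-0.902, 0.433, -0.0], [0.433, 0.902, 0.0], [0.0, 0.0, -1.0]]
force: [1.2, -0.9, -1.3]
grip_width: 0.352
grasp_force: 59.4
```

Emit:
carry_out(deltas=[[28,-5,-28,0,0],[28,-10,-56,0,0],[28,-15,-84,0,0],[28,-20,-108,0,0],[28,-23,-126,0,0],[28,-23,-137,0,0],[28,-23,-142,0,0],[28,-23,-142,0,0]])

```text
time: 5.4
tcp_pos: [430.5, -169.1, 319.9]
orientation: [[-0.901, 0.434, -0.0], [0.434, 0.901, -0.0], [-0.0, -0.0, -1.0]]
force: [0.6, 0.9, -0.4]
grip_width: 0.351
grasp_force: 59.4
```

```bash
python3 - <<'E'
from h import *
s=telemetry.get_state(); print(s['time'],np.round(s['tcp_pos'],1),np.abs(s['joint_velocities']).max(),s['q'],s['grip_width'])
w=cam('wrist'); np.savez('w3',im=w[0],K=w[1],R=w[2],C=w[3]); im=w[0].copy()
for X in ((430,-169,8),(434,-42,62),(429,77,8),(581,76,85)): cv2.circle(im,near(w,X),4,(0,255,0),1)
save('w3',im)
E
```

```text
5.4 [ 430.5 -169.1  319.9] 1.7996149996693052 [ -8.57727598  11.06408568  24.77002684 124.46291458  -6.44772059
  45.64958888  84.60797541] 0.3513394596808528
```

View pics/w3.png

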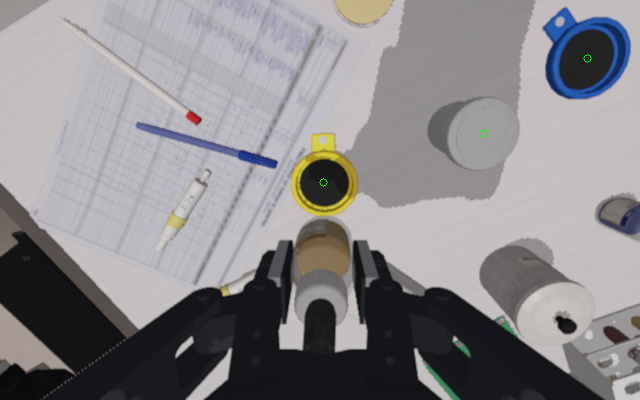

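The wrist view shows the yellow stand centred at (323,183), matching its projection, and the pot cap at (484,133) close to its own.

Emit:
carry_out(deltas=[[28,0,0,-15,0],[28,0,0,-40,0],[28,0,0,-65,0],[28,0,0,-85,0],[28,0,0,-97,0],[28,0,0,-105,0],[28,0,0,-110,0],[28,0,0,-112,0]])

```text
time: 6.12
tcp_pos: [430.8, -167.8, 207.4]
orientation: [[-0.902, 0.431, -0.001], [0.431, 0.902, 0.0], [0.001, 0.0, -1.0]]
force: [-0.9, 0.7, -0.6]
grip_width: 0.348
grasp_force: 59.4
```

Emit:
carry_out(deltas=[[28,0,0,-1,0],[28,0,0,-1.5,0],[28,0,0,-2,0],[28,0,0,-2.5,0],[28,0,0,-2.5,0],[28,0,0,-2.5,0]])

```text
time: 6.62
tcp_pos: [430.7, -168.3, 205.4]
orientation: [[-0.902, 0.432, 0.0], [0.432, 0.902, -0.0], [-0.0, 0.0, -1.0]]
force: [-0.2, 0.0, -1.7]
grip_width: 0.35
grasp_force: 59.4
```

Emit:
carry_out(deltas=[[28,0,0,-0.5,0],[28,0,0,-1,0],[28,0,0,-1,0]])

```text
time: 6.87
tcp_pos: [430.8, -168.4, 204.5]
orientation: [[-0.902, 0.432, 0.0], [0.432, 0.902, 0.0], [-0.0, 0.0, -1.0]]
force: [-2.0, 1.6, 9.7]
grip_width: 0.352
grasp_force: 60.5
```

Emit:
carry_out(deltas=[[33,0,0,0,0],[37,0,0,0,0],[42,0,0,0,0],[50,0,0,0,0],[60,0,0,0,0],[70,0,0,0,0],[70,0,0,0,0]])

```text
time: 7.45
tcp_pos: [430.6, -168.3, 204.2]
orientation: [[-0.902, 0.432, -0.0], [0.432, 0.902, -0.0], [0.0, -0.0, -1.0]]
force: [0.7, 0.2, 0.1]
grip_width: 0.819
grasp_force: 0.0
```

Emit:
carry_out(deltas=[[70,0,0,5,0],[70,0,0,15,0],[70,0,0,35,0],[70,0,0,65,0],[70,0,0,100,0],[80,5,10,130,0],[80,15,30,140,0],[80,30,55,140,0]])

```text
time: 8.12
tcp_pos: [460.7, -114.2, 348.2]
orientation: [[-0.9, 0.435, 0.006], [0.435, 0.9, 0.0], [-0.005, 0.003, -1.0]]
force: [0.4, -0.4, -0.3]
grip_width: 0.938
grasp_force: 0.0
```

```bash
python3 - <<'E'
from h import *
w=cam('wrist'); b=cam('scene')[0]; im=w[0]
dark=im.max(2)<65
print('oil bulb',blob(w,dark,(430,-169,89),40,89))
save('g2',np.hstack([cv2.resize(w[0][:,:],(480,300)),cv2.resize(b[255:315,290:350],(300,300),interpolation=cv2.INTER_CUBIC)]))
E
```

```text
oil bulb (array([264.4, 164. ]), [241, 154, 41, 36, 534], array([ 416.6, -141.7,   89. ]))
```

View pics/g2.png

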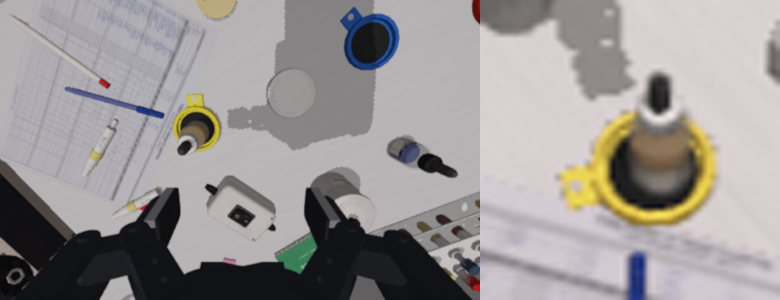

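The amber bottle stands upright in the yellow stand (right crop). Next is the blue bottle, where I need clearance to the jar and the tube rack.

Emit:
carry_out(deltas=[[85,10,15,0,0],[85,30,45,0,0],[85,50,80,0,0],[85,70,115,0,0],[85,90,145,0,0],[85,110,172,0,0],[85,120,189,0,0],[85,120,189,0,0]])

```text
time: 8.88
tcp_pos: [582.0, 79.7, 344.4]
orientation: [[-0.904, 0.428, 0.0], [0.428, 0.904, 0.0], [-0.0, 0.001, -1.0]]
force: [-1.0, -0.3, -0.2]
grip_width: 0.996
grasp_force: 0.0
```

```bash
python3 - <<'E'
from h import *
s=telemetry.get_state(); print(s['time'],np.round(s['tcp_pos'],1),s['q'])
d=np.load('c_scene.npz'); c=(d['im'],d['K'],d['R'],d['C'])
print('jar knob',onplane(c,343,204.5,88),'rack front corners',onplane(c,323,154,50),onplane(c,364,189,50))
w=cam('wrist'); im=w[0]; hsv=cv2.cvtColor(im,cv2.COLOR_RGB2HSV)
print('bulb',blob(w,im.max(2)<65,(581,76,80),34,80))
print('blue',blob(w,(hsv[...,1]>70)&(hsv[...,0]>105)&(hsv[...,0]<135),(581,76,20),34,20))
im=im.copy()
for X in ((581,76,20),(581,76,85)): cv2.circle(im,near(w,X),3,(0,255,0),1)
save('w4',im)
E
```

```text
8.8833 [582.   79.7 344.4] [-28.27057913  20.39288948  17.70241065 107.73590647  -7.64725746
  52.98200818  57.66722709]
jar knob [598.92628693 -38.99834375  88.        ] rack front corners [697.93746599 171.08157784  50.        ] [702.85971126 -12.19511119  50.        ]
bulb (array([320.6, 194.3]), [309, 181, 24, 30, 548], array([577.9,  79.1,  80. ]))
blue (array([319.2, 177.2]), [306, 168, 28, 22, 376], array([578.1,  77.1,  20. ]))
```

View pics/w4.png

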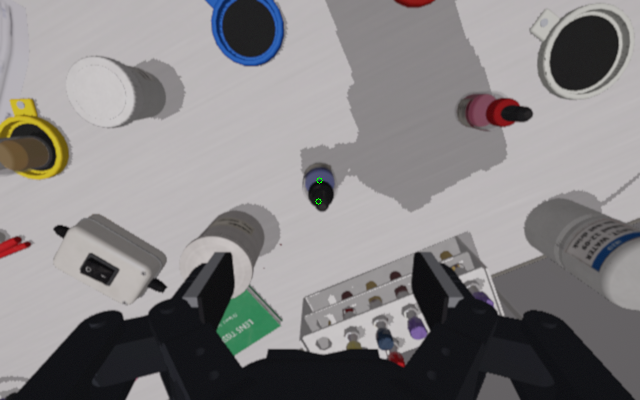

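The wrist view shows the blue bottle at about (320,185). The jar is 118 mm away and the rack front is at about x=698, so the fingers have room.

Emit:
carry_out(deltas=[[75,-2,1.5,-5,0],[75,-2,1.5,-25,0],[75,-2,1.5,-55,0],[75,-2,1.5,-85,0],[75,-2,1.5,-110,0],[75,-2,1.5,-130,0],[75,-2,1.5,-141,0],[75,-2,1.5,-144,0]])

```text
time: 9.6
tcp_pos: [577.7, 76.1, 198.7]
orientation: [[-0.901, 0.433, -0.003], [0.433, 0.901, -0.001], [0.002, -0.002, -1.0]]
force: [0.5, 0.2, -0.5]
grip_width: 0.875
grasp_force: 0.0
```

Emit:
carry_out(deltas=[[50,0,0,0,0],[45,0,0,0,0],[40,0,0,0,0],[36,0,0,0,0],[32,0,0,0,0],[28,0,0,0,0],[28,0,0,0,0],[28,0,0,0,0]])

```text
time: 10.27
tcp_pos: [579.1, 77.2, 201.5]
orientation: [[-0.902, 0.432, 0.002], [0.432, 0.902, 0.001], [-0.001, 0.001, -1.0]]
force: [-3.4, -1.6, 14.7]
grip_width: 0.352
grasp_force: 58.2
```

Emit:
carry_out(deltas=[[28,0,0,3,0],[28,0,0,10,0],[28,0,0,22,0],[28,0,0,40,0],[28,0,0,60,0],[28,0,0,80,0],[28,0,0,90,0],[28,0,0,90,0]])

```text
time: 10.93
tcp_pos: [579.3, 77.2, 293.1]
orientation: [[-0.902, 0.432, 0.004], [0.432, 0.902, 0.001], [-0.003, 0.003, -1.0]]
force: [0.4, -0.2, 0.2]
grip_width: 0.353
grasp_force: 59.4
```

Emit:
carry_out(deltas=[[28,-8,0,0,0],[28,-25,0,0,0],[28,-50,0,0,0],[28,-78,0,0,0],[28,-105,0,0,0],[28,-128,0,0,0],[28,-143,0,0,0],[28,-149.5,0,0,0]])

```text
time: 11.6
tcp_pos: [426.3, 76.9, 289.2]
orientation: [[-0.902, 0.432, -0.003], [0.432, 0.902, -0.001], [0.002, -0.002, -1.0]]
force: [0.3, 0.1, -0.3]
grip_width: 0.352
grasp_force: 59.4
```

Emit:
carry_out(deltas=[[28,0,0,-5,0],[28,0,0,-20,0],[28,0,0,-40,0],[28,0,0,-57,0],[28,0,0,-68,0],[28,0,0,-76,0],[28,0,0,-80,0],[28,0,0,-80,0]])

```text
time: 12.27
tcp_pos: [429.3, 77.1, 209.3]
orientation: [[-0.902, 0.432, -0.001], [0.432, 0.902, -0.001], [0.001, -0.001, -1.0]]
force: [-0.1, 0.0, -0.7]
grip_width: 0.353
grasp_force: 59.4
```

```bash
python3 - <<'E'
from h import *
s=telemetry.get_state(); print(s['time'],np.round(s['tcp_pos'],1),np.abs(s['joint_velocities']).max())
w=cam('wrist')[0]; b=cam('side')[0]
save('g3',np.hstack([cv2.resize(w,(640,400)),cv2.resize(b[190:280,350:385+5],(160,360),interpolation=cv2.INTER_CUBIC)[:400] if 0 else cv2.resize(b[180:280,360:400],(160,400),interpolation=cv2.INTER_CUBIC)]))
E
```

```text
12.2667 [429.3  77.1 209.3] 1.834799239323501
```

View pics/g3.png

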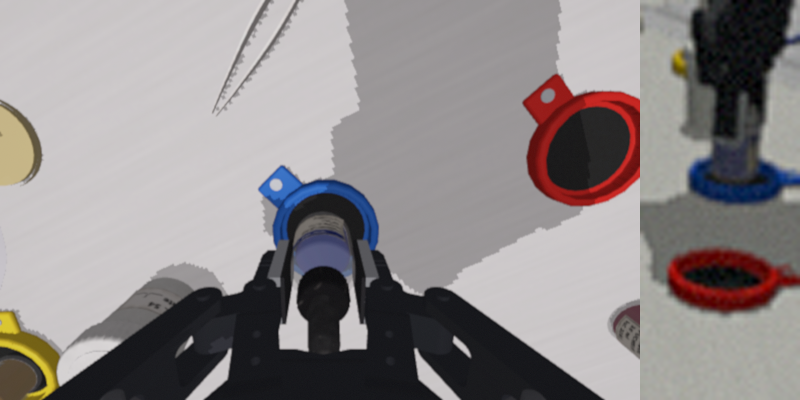

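The wrist view shows the blue bottle centred inside the blue stand, with the rim centred near (325,225). The side crop shows the same, with the bottle just above the floor. I'll lower it gently.

Emit:
carry_out(deltas=[[28,0,0,-1,0],[28,0,0,-2,0],[28,0,0,-3,0],[28,0,0,-4,0],[28,0,0,-4.5,0],[28,0,0,-4.5,0],[28,0,0,-4.5,0]])

```text
time: 12.95
tcp_pos: [429.2, 77.2, 205.7]
orientation: [[-0.902, 0.432, -0.0], [0.432, 0.902, -0.0], [0.0, -0.0, -1.0]]
force: [-0.3, 0.2, -0.1]
grip_width: 0.357
grasp_force: 59.4
```

Emit:
carry_out(deltas=[[28,0,0,-0.5,0],[28,0,0,-1,0],[28,0,0,-1,0]])

```text
time: 13.2
tcp_pos: [429.4, 77.1, 205.4]
orientation: [[-0.902, 0.432, 0.0], [0.432, 0.902, 0.0], [-0.0, 0.001, -1.0]]
force: [-5.7, -2.0, 23.2]
grip_width: 0.354
grasp_force: 61.9
```

Emit:
carry_out(deltas=[[28,0,0,0.5,0],[33,0,0,0.5,0],[37,0,0,0.5,0],[42,0,0,0.5,0],[50,0,0,0.5,0],[60,0,0,0.5,0],[70,0,0,0.5,0],[70,0,0,0.5,0]])

```text
time: 13.87
tcp_pos: [429.1, 77.2, 205.1]
orientation: [[-0.902, 0.432, -0.0], [0.432, 0.902, -0.0], [0.0, -0.0, -1.0]]
force: [0.2, -0.5, -0.0]
grip_width: 0.817
grasp_force: 0.0
```

Emit:
carry_out(deltas=[[70,0,0,5,0],[70,0,0,15,0],[70,0,0,35,0],[70,0,0,65,0],[70,0,0,100,0],[80,10,10,130,0],[80,30,30,140,0],[80,55,55,140,0]])

```text
time: 14.53
tcp_pos: [484.7, 131.8, 349.8]
orientation: [[-0.901, 0.434, 0.005], [0.434, 0.901, 0.003], [-0.003, 0.005, -1.0]]
force: [1.7, -0.1, 0.1]
grip_width: 0.938
grasp_force: 0.0
```

Emit:
carry_out(deltas=[[80,20,20,0,0],[80,42,42,0,0],[80,62,64,0,0],[80,80,82,0,0],[80,92,95,0,0],[80,98,102,0,0],[80,98,105,0,0],[80,98,105,0,0]])

```text
time: 15.2
tcp_pos: [581.7, 237.2, 345.5]
orientation: [[-0.902, 0.432, -0.0], [0.432, 0.902, -0.0], [0.0, -0.0, -1.0]]
force: [-0.6, -0.8, -0.0]
grip_width: 0.935
grasp_force: 0.0
```

```bash
python3 - <<'E'
from h import *
s=telemetry.get_state(); print(s['time'],np.round(s['tcp_pos'],1))
w=cam('wrist'); im=w[0]; hsv=cv2.cvtColor(im,cv2.COLOR_RGB2HSV)
print('bulb',blob(w,im.max(2)<65,(583,237,85),30,85))
print('red',blob(w,(hsv[...,1]>70)&((hsv[...,0]>160)|(hsv[...,0]<8)),(583,237,20),34,20))
print('white',blob(w,im.max(2)<65,(580,343,4),40,4))
print('redst',blob(w,im.max(2)<65,(448,231,4),40,4))
b=cam('scene')[0]
save('g4',np.hstack([cv2.resize(im,(480,300)),cv2.resize(b[197:257,240:300],(300,300),interpolation=cv2.INTER_CUBIC)]))
E
```

```text
15.2 [581.7 237.2 345.5]
bulb (array([324. , 199.6]), [318, 191, 13, 19, 206], array([581.4, 237.5,  85. ]))
red (array([325.2, 182.6]), [311, 165, 29, 40, 816], array([585.3, 237.1,  20. ]))
white (array([420.5, 127.5]), [389, 96, 64, 64, 3192], array([579.1, 344.5,   4. ]))
redst (array([255.4,  51.6]), [231, 25, 50, 54, 2124], array([448.7, 231.2,   4. ]))
```

View pics/g4.png

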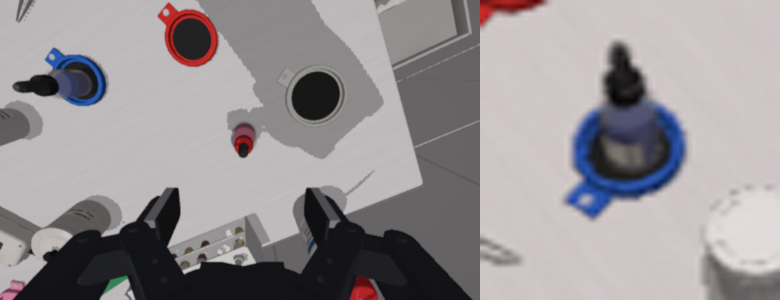

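The blue bottle stands upright in the blue stand. The red bottle is directly below the gripper, at (582,237).

Emit:
carry_out(deltas=[[75,0,0,-5,0],[75,0,0,-25,0],[75,0,0,-55,0],[75,0,0,-85,0],[75,0,0,-110,0],[75,0,0,-130,0],[75,0,0,-142,0],[75,0,0,-145,0]])

```text
time: 15.97
tcp_pos: [581.3, 236.4, 198.3]
orientation: [[-0.902, 0.433, -0.003], [0.433, 0.902, -0.002], [0.002, -0.003, -1.0]]
force: [-0.4, 0.8, 0.3]
grip_width: 0.875
grasp_force: 0.0
```

Emit:
carry_out(deltas=[[50,0,0,0,0],[45,0,0,0,0],[40,0,0,0,0],[36,0,0,0,0],[32,0,0,0,0],[28,0,0,0,0],[28,0,0,0,0],[28,0,0,0,0]])

```text
time: 16.63
tcp_pos: [582.6, 237.4, 201.6]
orientation: [[-0.902, 0.432, 0.001], [0.432, 0.902, 0.001], [-0.001, 0.002, -1.0]]
force: [-2.8, -0.2, 13.8]
grip_width: 0.356
grasp_force: 58.4
```

Emit:
carry_out(deltas=[[28,0,0,3,0],[28,0,0,10,0],[28,0,0,22,0],[28,0,0,38,0],[28,0,0,52,0],[28,0,0,58,0],[28,0,0,60,0],[28,0,0,60,0]])

```text
time: 17.3
tcp_pos: [582.2, 237.3, 260.8]
orientation: [[-0.902, 0.432, 0.001], [0.432, 0.902, 0.001], [-0.0, 0.001, -1.0]]
force: [-0.2, -0.6, -0.7]
grip_width: 0.352
grasp_force: 59.3
```

Emit:
carry_out(deltas=[[28,-8,0,0,0],[28,-25,-1,0,0],[28,-50,-2,0,0],[28,-78,-4,0,0],[28,-103,-5,0,0],[28,-122,-5.5,0,0],[28,-132,-6,0,0],[28,-134,-6,0,0]])

```text
time: 17.97
tcp_pos: [446.2, 231.1, 259.7]
orientation: [[-0.902, 0.431, -0.002], [0.431, 0.902, -0.001], [0.001, -0.001, -1.0]]
force: [0.3, 0.5, -0.2]
grip_width: 0.35
grasp_force: 59.3
```

Emit:
carry_out(deltas=[[28,0,0,0,0],[28,0,0,-10,0],[28,0,0,-25,0],[28,0,0,-38,0],[28,0,0,-46,0],[28,0,0,-50,0],[28,0,0,-50,0],[28,0,0,-50,0]])

```text
time: 18.63
tcp_pos: [448.5, 231.1, 210.1]
orientation: [[-0.902, 0.433, -0.0], [0.433, 0.902, -0.0], [0.0, -0.0, -1.0]]
force: [0.2, 0.2, -0.1]
grip_width: 0.352
grasp_force: 59.3
```

```bash
python3 - <<'E'
from h import *
s=telemetry.get_state(); print(s['time'],np.round(s['tcp_pos'],1),np.abs(s['joint_velocities']).max())
w=cam('wrist')[0]; b=cam('side')[0]
save('g5',np.hstack([w,cv2.resize(b[200:300,360:400],(160,400),interpolation=cv2.INTER_CUBIC)]))
E
```

```text
18.6333 [448.5 231.1 210.1] 0.9644379925542341
```

View pics/g5.png

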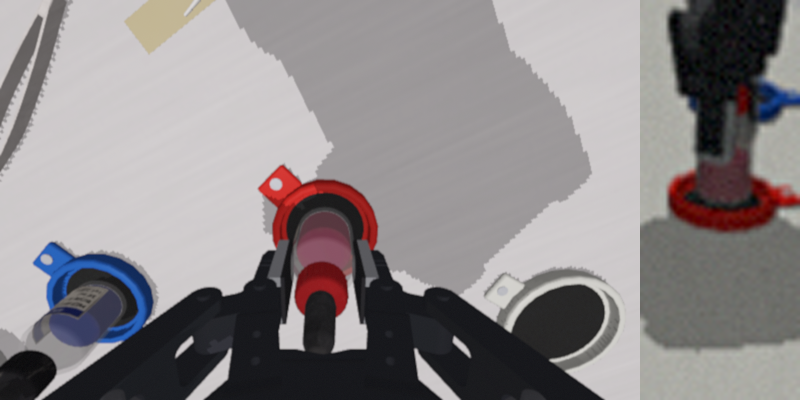

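The red bottle is centred in the red stand, with the rim centred near (325,225). I'll lower it.

Emit:
carry_out(deltas=[[28,0,0,-1,0],[28,0,0,-2,0],[28,0,0,-3,0],[28,0,0,-4,0],[28,0,0,-4.3,0],[28,0,0,-4.3,0],[28,0,0,-4.3,0]])

```text
time: 19.32
tcp_pos: [448.2, 231.2, 205.9]
orientation: [[-0.902, 0.432, -0.0], [0.432, 0.902, -0.0], [0.0, -0.0, -1.0]]
force: [-0.1, 0.7, -1.4]
grip_width: 0.355
grasp_force: 59.3
```

Emit:
carry_out(deltas=[[28,0,0,-0.4,0],[28,0,0,-0.4,0]])

```text
time: 19.48
tcp_pos: [448.2, 231.2, 205.6]
orientation: [[-0.902, 0.432, 0.0], [0.432, 0.902, 0.0], [0.0, 0.0, -1.0]]
force: [-0.6, -0.3, 2.5]
grip_width: 0.354
grasp_force: 59.7
```

Emit:
carry_out(deltas=[[28,0,0,-0.2,0],[33,0,0,-0.2,0],[37,0,0,-0.2,0],[42,0,0,-0.2,0],[50,0,0,-0.2,0],[60,0,0,-0.2,0],[70,0,0,-0.2,0],[70,0,0,-0.2,0]])

```text
time: 20.15
tcp_pos: [448.2, 231.2, 205.3]
orientation: [[-0.902, 0.432, -0.0], [0.432, 0.902, -0.0], [0.0, -0.0, -1.0]]
force: [-0.1, 0.3, -0.2]
grip_width: 0.821
grasp_force: 0.0
```

Emit:
carry_out(deltas=[[70,0,0,5,0],[70,0,0,15,0],[70,0,0,35,0],[70,0,0,65,0],[70,0,0,100,0],[85,5,-10,130,0],[85,12,-30,140,0],[85,15,-60,140,0]])

```text
time: 20.82
tcp_pos: [464.2, 172.5, 349.3]
orientation: [[-0.903, 0.429, 0.005], [0.429, 0.903, 0.004], [-0.003, 0.006, -1.0]]
force: [1.0, -0.3, -0.7]
grip_width: 0.996
grasp_force: 0.0
```

Emit:
carry_out(deltas=[[85,0,-35,0,0],[85,0,-70,0,0],[85,-5,-105,0,0],[85,-12,-140,0,0],[85,-20,-170,0,0],[85,-26,-195,0,0],[85,-29,-210,0,0],[85,-29,-213,0,0]])

```text
time: 21.48
tcp_pos: [433.2, -44.5, 346.2]
orientation: [[-0.9, 0.435, 0.001], [0.435, 0.9, 0.0], [-0.0, 0.001, -1.0]]
force: [0.0, -0.6, -0.8]
grip_width: 0.996
grasp_force: 0.0
```

Emit:
carry_out(deltas=[[85,0,0,0,0],[85,0,0,0,0]])

```text
time: 21.65
tcp_pos: [434.4, -41.2, 345.8]
orientation: [[-0.902, 0.432, 0.001], [0.432, 0.902, 0.0], [-0.0, 0.001, -1.0]]
force: [-0.2, 0.4, 0.1]
grip_width: 0.993
grasp_force: 0.0
```

```bash
python3 - <<'E'
from h import *
s=telemetry.get_state(); print(s['time'],np.round(s['tcp_pos'],1),np.abs(s['joint_velocities']).max())
w=cam('wrist'); im=w[0].copy(); b=cam('scene')[0]
for a in np.arange(0,360,15):
    t=np.radians(a); cv2.circle(im,near(w,(434+27*np.cos(t),-42+27*np.sin(t),62)),1,(0,255,0),-1)
print(near(w,(434,-42,62)))
save('g6',np.hstack([cv2.resize(im[60:360,100:500],(480,360)),cv2.resize(b[140:212,215:275],(300,360),interpolation=cv2.INTER_CUBIC)]))
E
```

```text
21.65 [434.4 -41.2 345.8] 0.7188019826641917
(322, 191)
```

View pics/g6.png

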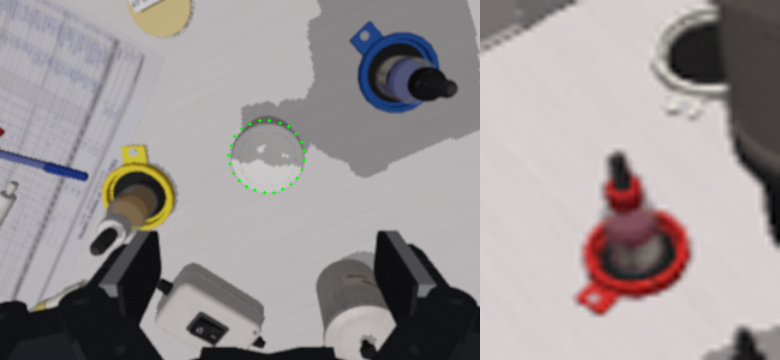

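The cap matches the projected 27 mm circle to about 2 mm, and the red bottle stands in the red stand. Now the pot.

Emit:
carry_out(deltas=[[85,0,0,-5,0],[85,0,0,-25,0],[85,0,0,-55,0],[85,0,0,-85,0],[85,0,0,-110,0],[85,0,0,-128,0],[85,0,0,-138,0],[85,0,0,-140,0]])

```text
time: 22.42
tcp_pos: [433.7, -41.5, 203.6]
orientation: [[-0.902, 0.432, -0.003], [0.432, 0.902, -0.001], [0.002, -0.002, -1.0]]
force: [-0.9, 0.9, -0.1]
grip_width: 0.996
grasp_force: 0.0
```

Emit:
carry_out(deltas=[[75,0,0,0,0],[68,0,0,0,0],[63,0,0,0,0],[58,0,0,0,0],[54,0,0,0,0],[48,0,0,0,0],[48,0,0,0,0],[48,0,0,0,0]])

```text
time: 23.08
tcp_pos: [434.6, -41.7, 206.2]
orientation: [[-0.902, 0.432, 0.002], [0.432, 0.902, 0.001], [-0.001, 0.001, -1.0]]
force: [-3.5, 1.0, 19.6]
grip_width: 0.587
grasp_force: 58.6
```

Emit:
carry_out(deltas=[[48,0,0,2,0],[48,0,0,8,0],[48,0,0,18,0],[48,0,0,20,0],[48,0,0,20,0]])

```text
time: 23.5
tcp_pos: [434.5, -41.7, 226.3]
orientation: [[-0.902, 0.432, 0.002], [0.432, 0.902, 0.0], [-0.001, 0.001, -1.0]]
force: [0.3, -0.3, 0.1]
grip_width: 0.588
grasp_force: 62.1
```

Emit:
carry_out(deltas=[[48,0,0,10,0],[48,0,0,30,0],[48,0,0,55,0],[48,3,8,80,0],[48,9,23,100,0],[48,17,45,108,0],[48,27,72,110,0],[48,38,102,110,0]])

```text
time: 24.17
tcp_pos: [472.3, 60.7, 337.0]
orientation: [[-0.901, 0.434, 0.002], [0.434, 0.901, 0.001], [-0.001, 0.002, -1.0]]
force: [0.8, 0.7, -0.6]
grip_width: 0.584
grasp_force: 62.2
```

Emit:
carry_out(deltas=[[48,11,30,0,0],[48,22,60,0,0],[48,33,90,0,0],[48,44,120,0,0],[48,55,150,0,0],[48,65,175,0,0],[48,72,195,0,0],[48,77,205,0,0]])

```text
time: 24.83
tcp_pos: [549.2, 268.0, 335.5]
orientation: [[-0.903, 0.43, -0.0], [0.43, 0.903, -0.0], [0.0, -0.0, -1.0]]
force: [0.3, -0.3, 0.0]
grip_width: 0.586
grasp_force: 62.2
```

```bash
python3 - <<'E'
from h import *
s=telemetry.get_state(); print(s['time'],np.round(s['tcp_pos'],1),s['grip_width'])
for n,p in (('scene',[(301,141),(321,143),(311,147)]),('side',[(236,258),(266,258),(252,263)])):
    d=np.load(f'c_{n}.npz'); c=(d['im'],d['K'],d['R'],d['C'])
    print([onplane(c,*q,0).round() for q in p])
w=cam('wrist'); print('white',blob(w,w[0].max(2)<65,(580,344,4),40,4))
E
```

```text
24.8333 [549.2 268.  335.5] 0.5858829131624819
[array([709., 302.,   0.]), array([755., 253.,   0.]), array([718., 259.,   0.])]
[array([773., 286.,   0.]), array([706., 281.,   0.]), array([732., 307.,   0.])]
white (array([405.5, 172.1]), [375, 142, 62, 61, 2964], array([579.1, 344.5,   4. ]))
```

Emit:
carry_out(deltas=[[48,8,20,0,0],[48,17,43,0,0],[48,24,62,-10,0],[48,28,74,-30,0],[48,30,79,-55,0],[48,30,79,-80,0],[48,30,79,-95,0],[48,30,79,-100,0]])

```text
time: 25.55
tcp_pos: [578.4, 342.6, 232.9]
orientation: [[-0.901, 0.433, -0.003], [0.433, 0.901, -0.003], [0.001, -0.004, -1.0]]
force: [0.2, -0.5, -0.1]
grip_width: 0.584
grasp_force: 62.2
```

Emit:
carry_out(deltas=[[48,0,0,-5,0],[48,0,0,-10,0],[48,0,0,-14,0],[48,0,0,-17,0],[48,0,0,-19,0],[48,0,0,-20,0],[48,0,0,-20,0],[48,0,0,-20,0]])

```text
time: 26.22
tcp_pos: [579.2, 344.2, 215.5]
orientation: [[-0.902, 0.432, 0.0], [0.432, 0.902, 0.0], [-0.0, 0.0, -1.0]]
force: [0.8, -0.3, 0.9]
grip_width: 0.59
grasp_force: 62.2
```

```bash
python3 - <<'E'
from h import *
s=telemetry.get_state(); print(s['time'],np.round(s['tcp_pos'],1),s['grip_width'],s['force'])
w=cam('wrist')[0]; b=cam('side')[0]; c=cam('scene')[0]
save('g7',np.hstack([cv2.resize(w,(480,300)),cv2.resize(b[210:290,285:355],(300,300),interpolation=cv2.INTER_CUBIC)]))
E
```

```text
26.2167 [579.2 344.2 215.5] 0.5895064500226572 [ 0.80765543 -0.30585399  0.88549801]
```

View pics/g7.png

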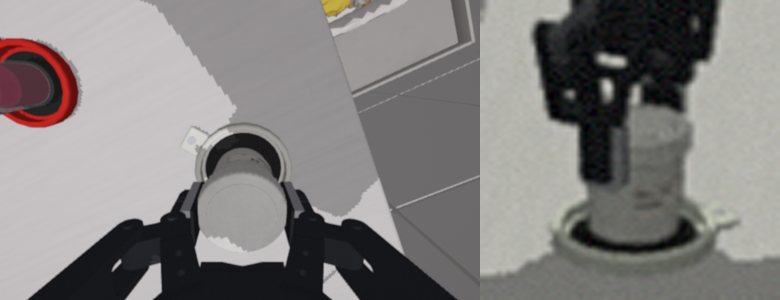

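The pot is held by its cap, centred over the white stand's recess, and within a few millimetres of the floor. I'll lower it in small steps.

Emit:
carry_out(deltas=[[48,0,0,-1,0],[48,0,0,-2,0],[48,0,0,-3,0],[48,0,0,-4,0],[48,0,0,-4.5,0],[48,0,0,-4.5,0],[48,0,0,-4.5,0]])

```text
time: 26.95
tcp_pos: [579.2, 344.2, 210.7]
orientation: [[-0.902, 0.432, -0.0], [0.432, 0.902, -0.0], [0.0, -0.0, -1.0]]
force: [-0.5, 0.2, -0.1]
grip_width: 0.582
grasp_force: 62.2
```

Emit:
carry_out(deltas=[[48,0,0,-0.5,0],[48,0,0,-0.5,0]])

```text
time: 27.12
tcp_pos: [579.2, 344.2, 210.5]
orientation: [[-0.902, 0.432, 0.0], [0.432, 0.902, 0.0], [-0.0, 0.0, -1.0]]
force: [-0.2, 0.4, 1.8]
grip_width: 0.585
grasp_force: 62.4
```

Emit:
carry_out(deltas=[[48,0,0,-0.4,0],[48,0,0,-0.4,0]])

```text
time: 27.28
tcp_pos: [579.3, 344.2, 210.4]
orientation: [[-0.902, 0.432, 0.0], [0.432, 0.902, 0.0], [-0.0, 0.0, -1.0]]
force: [-2.0, -0.8, 7.8]
grip_width: 0.587
grasp_force: 62.8
```

Emit:
carry_out(deltas=[[52,0,0,0,0],[56,0,0,0,0],[60,0,0,0,0],[66,0,0,0,0],[74,0,0,0,0],[85,0,0,0,0],[85,0,0,0,0]])

```text
time: 27.87
tcp_pos: [579.2, 344.2, 209.8]
orientation: [[-0.902, 0.432, -0.0], [0.432, 0.902, -0.0], [0.0, -0.0, -1.0]]
force: [-0.8, 0.4, 0.4]
grip_width: 0.994
grasp_force: 0.0
```

Emit:
carry_out(deltas=[[85,0,0,4,0],[85,0,0,12,0],[85,0,0,30,0],[85,0,0,60,0],[85,0,0,95,0],[85,0,0,125,0],[85,0,0,140,0],[85,0,0,140,0]])

```text
time: 28.53
tcp_pos: [580.0, 344.4, 355.1]
orientation: [[-0.902, 0.432, 0.005], [0.432, 0.902, 0.004], [-0.003, 0.006, -1.0]]
force: [0.8, -0.8, 0.3]
grip_width: 0.994
grasp_force: 0.0
```

Emit:
carry_out(deltas=[[85,-15,-10,0,0],[85,-30,-25,10,0],[85,-40,-35,20,0],[85,-40,-40,20,0],[85,-40,-40,20,0],[85,-40,-40,20,0]])

```text
time: 29.03
tcp_pos: [539.4, 304.4, 369.8]
orientation: [[-0.902, 0.432, 0.0], [0.432, 0.902, 0.0], [-0.0, 0.0, -1.0]]
force: [-0.4, 0.8, -0.5]
grip_width: 0.998
grasp_force: 0.0
```

```bash
python3 - <<'E'
from h import *
s=telemetry.get_state(); print(s['time'],np.round(s['tcp_pos'],1))
w=cam('wrist'); b=cam('side'); a=np.load('c_side.npz')['im']
im=w[0]; g=cv2.cvtColor(im,cv2.COLOR_RGB2GRAY)
# pot: visible dark floor ring and its extent, against the stand; cap circle
print('stand floor',blob(w,im.max(2)<65,(579,344,4),45,4))
u,v=near(w,(579,344,66)); print('cap expected px',u,v)
h=cv2.HoughCircles(cv2.medianBlur(g,3),cv2.HOUGH_GRADIENT,1,20,param1=80,param2=18,minRadius=22,maxRadius=50)
if h is not None:
    for k in h[0]:
        if np.hypot(k[0]-u,k[1]-v)<25: print(k,onplane(w,k[0],k[1],66).round(1))
# bottles in side view: colour contents columns/rows, tilt by PCA, bystander difference
hsv=cv2.cvtColor(b[0],cv2.COLOR_RGB2HSV)
d=np.abs(b[0].astype(int)-a).max(2)
print('diff wash',(d[190:265,232:268]>50).mean(),'jar',(d[184:214,312:326]>50).mean())
for n,X in (('red',(448,231)),('blue',(429,77)),('oil',(430.5,-168.5))):
    c=cam('scene'); print(n,blob(c,c[0].max(2)<65,X+(88,),9,88))
E
```

```text
29.0333 [539.4 304.4 369.8]
stand floor (array([365.9, 173.6]), [344, 160, 54, 43, 640], array([563.4, 345.5,   4. ]))
cap expected px 379 204
[372.5 187.5  33.6] [561.  344.1  66. ]
[380.5 207.5  28.2] [582.3 343.3  66. ]
diff wash 0.0 jar 0.05476190476190476
red (array([242.7, 174.4]), [241, 171, 4, 7, 18], array([445.1, 222.2,  88. ]))
blue (array([268.4, 212.5]), [265, 207, 8, 10, 50], array([426.1,  64. ,  88. ]))
oil (array([325.4, 273.9]), [324, 271, 4, 7, 23], array([ 430.2, -173.1,   88. ]))
```

```bash
python3 -c "
from workcell import r
print(r.hand_in())"
```

```text
the job is handed in; nothing more can be done
None
```

I handed the job in at about 29 s: the red, blue and amber bottles stand in their own stands and the pot, placed last, is in the white one; the camera checks showed nothing tipped and no sign that the jar or wash bottle moved.

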